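# Ready the library's lever exhibit

## Task

Get the reading room's lever exhibit ready for tomorrow: put every painted load lying about on the counter into the wooden case, standing upright, and press the lid down until it snaps shut. Set the wooden beam across the brass fulcrum edge, square to the edge, at its balance point, so that it lies level and still on the edge alone with nobody touching it. Don't shove or knock over the pumpkin, the mug or the bell.

Things in the scene. Friction and masses are not known exactly. Their poses are not given: they have to be found in the camera images.
- beam: light wooden beam with brass end caps, 320 mm long (its x), 40 mm wide (y), 20 mm thick (z), 180 g, black scale lines 20 mm apart on top; origin at the centre of its underside, z up. The brass rider is clamped on top of it, so its balance point is usually not its middle. If released off balance on the fulcrum it tips about 0.25 rad until the heavy end rests on the table
- rider (a joint): place of the brass rider's centre along the beam's x, from the beam's middle (m, -0.115 to 0.115). The rider is a block 30 mm long, 34 mm wide, 14 mm high on the beam's top, with a screw head 14 mm wide and 6 mm high on it; clamped fast, it does not move in normal handling (takes 20 N to shift). Its mass differs from day to day: 90 to 195 g
- fulcrum: fixed fulcrum stand: white foot 100 x 80 mm, 10 mm high, with an upright brass blade between two sloping wooden cheeks in its middle; origin at the centre of its underside; the edge runs along its y, so a beam that lies square across it has its x along the fulcrum's x (either way round)
- fulcrum_edge (a point): middle of the top of the brass blade, 40 mm above the table. The top is flat, 10 mm wide (along the fulcrum's x) and 60 mm long (y): the beam stays level if its centre of mass lies over these 10 mm
- load_red: red painted cast-iron load, 350 g: foot 60 x 46 x 22 mm with a grip bar 50 mm long (along x), 14 mm wide (y) and 22 mm high on top of it, 44 mm high in all; origin at the centre of its underside, z up; stands upright at the start; may be absent
- load_blue: blue painted cast-iron load, 350 g: foot 60 x 46 x 22 mm with a grip bar 50 mm long (along x), 14 mm wide (y) and 22 mm high on top of it, 44 mm high in all; origin at the centre of its underside, z up; stands upright at the start; may be absent
- load_yellow: yellow painted cast-iron load, 350 g: foot 60 x 46 x 22 mm with a grip bar 50 mm long (along x), 14 mm wide (y) and 22 mm high on top of it, 44 mm high in all; origin at the centre of its underside, z up; stands upright at the start; may be absent
- load_green: green painted cast-iron load, 350 g: foot 60 x 46 x 22 mm with a grip bar 50 mm long (along x), 14 mm wide (y) and 22 mm high on top of it, 44 mm high in all; origin at the centre of its underside, z up; stands upright at the start; may be absent
- case: fixed open wooden case, outside 140 mm (x) by 330 mm (y), 70 mm high, walls and floor 5 mm; inside 130 x 320 mm, room for four loads in a row along y, about 75 mm apart, bars along x; origin at the centre of its underside; its x points to the hinge side (away from the middle of the table), its front, with the catch, is at -x
- lid (a joint): angle of the case's lid (rad): 0 shut, 1.57 upright, more leans back; open at the start, 1.62 to 1.85. Lid panel 140 x 330 x 8 mm, 200 g, hinged along the case's rim at x = +70 mm; its stiff hinge (0.22 N m) stays where it is left. A brass tongue at the middle of its front edge hangs 37 mm below the lid's top, 20 mm out from the lid's front edge, and meets a spring catch at about 0.07 rad; about 13 N down on the lid's front edge pushes it past, after which it stays at 0
- lid_hinge (a point): middle of the lid's hinge line, 70 mm above the table; the hinge axis is the case's y
- lid_front (a point): middle of the lid's front edge on its outer face, 140 mm from the hinge
- pumpkin: orange pumpkin ornament, 82 mm across, 80 mm high, bystander
- mug: blue ceramic mug, 80 mm across, 90 mm high, bystander
- desk_bell: round brass desk bell, 84 mm across, 60 mm high, bystander
Things that resemble listed ones, but are neither listed nor needed, are in the scene too. There is more than one size of the fulcrum; the job needs the larger. Of the things shaped like the load_yellow, the yellow one is meant.

How it is judged (in metres and radians):
At the end, for the whole second after the job is handed in: The beam rests on the fulcrum's blade alone, level within 0.06 rad, within 0.4 rad of square across the edge, and still; every load present stands upright (within 0.2 rad) on the case's floor; the lid is shut past its catch (below 0.03 rad) (angle between beam's own z axis and vertical below 0.06 rad and z of beam in the frame of fulcrum_edge between -0.006 and 0.008 m and horizontal distance between beam and fulcrum_edge below 0.12 m and angle between the x axis of beam and the x axis of fulcrum, either way round below 0.4 rad and contact force between beam and fulcrum above 0.5 N and linear speed of beam below 0.02 m/s and angular speed of beam below 0.1 rad/s and x of load_red in the frame of case between -0.06 and 0.06 m and y of load_red in the frame of case between -0.155 and 0.155 m and z of each of load_red, load_blue, load_yellow, load_green in the frame of case below 0.02 m and angle between each of load_red, load_blue, load_yellow, load_green's own z axis and vertical below 0.2 rad and linear speed of each of load_red, load_blue, load_yellow, load_green below 0.03 m/s and x of load_blue in the frame of case between -0.06 and 0.06 m and y of load_blue in the frame of case between -0.155 and 0.155 m and x of load_yellow in the frame of case between -0.06 and 0.06 m and y of load_yellow in the frame of case between -0.155 and 0.155 m and x of load_green in the frame of case between -0.06 and 0.06 m and y of load_green in the frame of case between -0.155 and 0.155 m and value of joint lid below 0.03 rad); the robot touches nothing.
It fails at once if the pumpkin ornament is shoved more than 50 mm or knocked over (distance of pumpkin from where it was at the start of the episode above 0.05 m or angle between pumpkin's own z axis and vertical above 0.6 rad).
It fails at once if the mug is shoved more than 50 mm or knocked over (distance of mug from where it was at the start of the episode above 0.05 m or angle between mug's own z axis and vertical above 0.6 rad).
It fails at once if the desk bell is shoved more than 50 mm or knocked over (distance of desk_bell from where it was at the start of the episode above 0.05 m or angle between desk_bell's own z axis and vertical above 0.6 rad).
Of load_red, load_blue, load_yellow, load_green only 3 to 4 are there at a start; the rules pass over those that are not, and their reading is None.
At some moment in a run one of load_red, load_blue, load_yellow, load_green may be knocked a few centimetres aside while the robot is not near it.
Once in a run the grip may slacken for a moment while it holds something.
It also fails if it takes over 210 s, if anything falls off the work surface, if the arm or the gripper's body presses on something with over 40 N, if the wrist force passes 120 N, or if a joint passes its speed limit or range.

## Robot

A 7-joint arm with a two-finger parallel gripper is mounted at the origin on the work surface. World frame = base frame: x ahead of the robot, y to its left, z up, the work surface at z = 0. Lengths are in m, angles in degrees, forces in N, time in s.
With the tool pointing down it reaches from about 0.425 to 0.875 m from the base axis. Payload 4.7 kg.
Tool frame: the origin (TCP) lies midway between the tips of the shut fingers; the grasp point (between the pads) lies env.grip_point_offset behind it (env.grip_point_offset is the distance from the TCP to the grasp point, in m); z points along the fingers, y is the line along which they close (so a half turn about z gives the same grasp; the last joint's range is limited). The gripper opens to 87 mm and grips with 3 to 60 N. Pads are 19 mm wide; open, the fingers measure 117 mm over their backs; the gripper's body (75 mm by 190 mm) begins 51 mm behind the grasp point.
Start: joints at [63.891, 18.392, -4.016, 83.108, 1.295, 78.541, -3.26], TCP at [0.294, -0.58, 0.193] pointing down, gripper open.
Joint ranges: [-163.93, 163.93], [-17.29, 119.83], [-79.2, 71.16], [3.27, 140.29], [-89.18, 269.18], [5.43, 117.66], [-154.24, 154.24]. Speed limits (degrees/s): [147.25, 147.25, 180, 180, 180, 180, 180].

## Interface

Orientations are given as [roll, pitch, yaw] about the fixed x, y, z axes, in that order (R = Rz(yaw) Ry(pitch) Rx(roll)).
In Python, from cell import env gives the robot as it stands.
- The arm moves only by the shell command python3 -m creep 'ROWS' [FORCE]. ROWS is a JSON object of lists of equal length, an entry for each row: "translation": the shift along the tool's x, y, z in units of 0.08 m (1.0 is 0.08 m), a list of three; "turn": the turn, a rotation vector about the tool's x, y, z in units of 180 degrees (1.0 is 180 degrees), a list of three; "grip": the opening, from 0 (shut) to 1 (fully open). In form: {"translation": [[x, y, z], ...], "turn": [[ax, ay, az], ...], "grip": [grip, ...]}. A call has 1 to 5 rows; each row shifts and turns the commanded pose from where the row before left it, along the tool's axes as they then stand; what a row does not reach is not made up. A row lasts 1/8 s, in which the tool goes at most 62.5 mm and 10.7 degrees, less where a joint would pass 70% of its speed; a pose out of reach is approached as far as the arm can. A call with a number of a shift or a turn outside -1 to 1 is refused whole. A call with a gripper value outside its range is refused whole. The fingers move at their own pace and stop on an object; FORCE is the grip in N (left out, the last holds). Time passes only in rows, so rows that do not move let the fingers close. It gives the time, the measured TCP pose, the force, the opening and the grip force at its end, in the units of the state.
- env.get_obs(): the state, without advancing time (a new reading comes with each control period).
- env.read_camera(name): name is "side" or "top" or "wrist"; returns a dict with "frame" (480x640x3 uint8, red, green, blue), "z_map" (480x640 float32, m along the optical axis (not along the pixel's ray), 0 where there is no reading), "K" (3x3 intrinsics, pixels), "rvec" (rotation vector, rad) and "tvec" (3), from world to camera coordinates, as OpenCV has them. Camera axes: x right, y down, z forward; pixel columns grow to the right and rows downward; lengths in m; the calibration is good to about 2 mm. A picture is of the moment at which its call begins.
- env.sign_off(): hands the job in; it is judged then, once.
The state is a dict: "time_s": time; "qpos": joint angles; "joint_velocities": joint speeds; "effort": joint torques, N m; "tool_pos": TCP position; "tool_rot": TCP orientation; "force": force on the tool from outside, world axes, zero at the start; "wrist_torque": the same for the moment, N m; "grip_width": finger opening in m; "grasp_force": force on a finger pad.
Only numpy, scipy, OpenCV 4.12 (cv2) and the standard library are available. Lean on these libraries where they do the work, as an engineer would, in place of code of your own. Each camera call takes 0.05 s, during which the arm holds its last target. There are 200 camera calls.

## Working session

There is one attempt and no reset: what is moved stays moved. The work goes in short steps, Python scripts to look and compute and a shell command to move; the robot and the scene stay as the last step left them, time stands still between calls to the robot, and variables do not carry over. Pictures are saved under pics/ and viewed, at most 14 in all, crops included, and the job is handed in when it is done.

```bash
ls; mkdir -p pics; python3 - <<'E'
from cell import env
import cv2,numpy as np
print(env.get_obs(), env.grip_point_offset)
for n in ("top","side"):
    c=env.read_camera(n); cv2.imwrite(f"pics/{n}0.png",c["frame"][:,:,::-1]); np.savez(f"{n}0.npz",**c)
    R=cv2.Rodrigues(c["rvec"])[0]; print(n,c["K"],-R.T@c["tvec"],R)
E
```

```text
pics
{'time_s': 0.0, 'qpos': array([63.88868801, 18.43803394, -4.01604897, 83.17408103,  1.29491615,
       78.54273388, -3.25827037]), 'joint_velocities': array([-0.02668391,  0.04379597,  0.02335854,  0.02296797,  0.03825035,
       -0.00965296, -0.00933154]), 'effort': array([-1.17295775e-03, -4.91291177e+01, -4.04220382e-01, -3.12532675e+01,
       -6.38803560e-02,  4.37011337e-02,  1.54661639e-04]), 'tool_pos': array([ 0.2939539 , -0.57904133,  0.19148048]), 'tool_rot': array([-1.79890394e+02,  5.59656046e-03,  2.69232527e+01]), 'force': array([-0.58689154, -0.26620439, -0.59288066]), 'wrist_torque': array([ 0.01396663, -0.0102134 ,  0.02738649]), 'grasp_force': 0.0, 'grip_width': 0.0870060984069444} 0.0187
top [[533.14696681   0.         314.28225707]
 [  0.         533.14696681 235.69972299]
 [  0.           0.           1.        ]] [ 0.46192638 -0.0674213   1.44746291] [[-0.01205485 -0.99972368 -0.02018036]
 [-0.99610522  0.01376922 -0.08709074]
 [ 0.08734454  0.01905189 -0.99599596]]
side [[489.42404872   0.         318.50320047]
 [  0.         489.42404872 237.6847556 ]
 [  0.           0.           1.        ]] [0.4896026  0.81952213 0.75973728] [[-0.9931717  -0.11497142  0.01978768]
 [-0.08574453  0.60437409 -0.79207312]
 [ 0.07910661 -0.78836129 -0.61010542]]
```

View pics/top0.png

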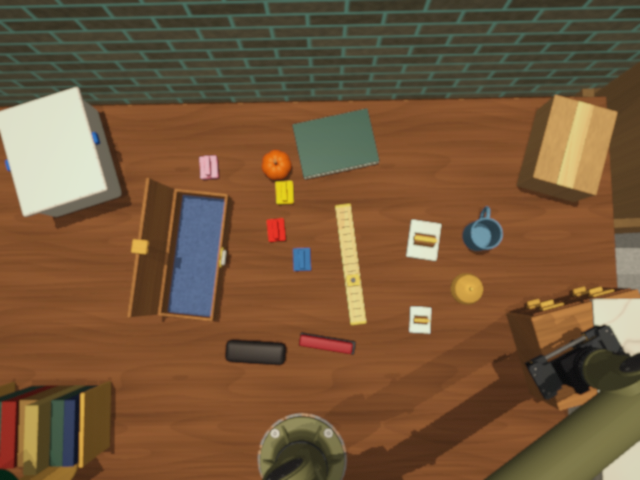

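View pics/side0.png

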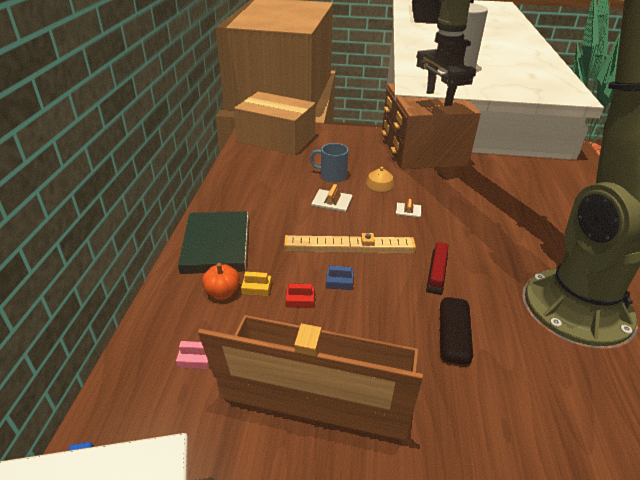

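The three loads present are yellow (285,193), red (277,230) and blue (302,260); pink is a decoy and there is no green one. The large fulcrum is at (424,240), the beam at (350,265) and the case at (197,255), with its hinge to the left (+y).

```bash
cat > h.py <<'E'
import cv2,numpy as np
def pts(c):
    R=cv2.Rodrigues(np.asarray(c["rvec"]))[0]; K=c["K"]; z=c["z_map"]
    v,u=np.mgrid[0:480,0:640]
    P=np.stack([(u-K[0,2])*z/K[0,0],(v-K[1,2])*z/K[1,1],z],-1)
    return (P-np.asarray(c["tvec"]).ravel())@R   # world
def hsv(c): return cv2.cvtColor(c["frame"],cv2.COLOR_RGB2HSV)
def box(xy):
    (c,s,a)=cv2.minAreaRect((xy*1000).astype(np.float32)); 
    return np.round(c,1),np.round(s,1),round(a,1)
E
python3 - <<'E'
from h import *
c=dict(np.load("top0.npz")); P=pts(c); H=hsv(c)
def mask(lo,hi,roi):
    m=cv2.inRange(H,np.array(lo),np.array(hi)); r=np.zeros_like(m); x0,y0,x1,y1=roi; r[y0:y1,x0:x1]=1; return (m>0)&(r>0)&(c["z_map"]>0)
for n,lo,hi,roi in [("red",(0,180,60),(6,255,255),(260,210,292,250)),("yel",(24,150,60),(34,255,255),(270,178,300,210)),("blue",(100,120,40),(125,255,255),(288,243,318,276)),
  ("pump",(5,150,80),(18,255,255),(255,145,300,182)),("mug",(90,60,30),(125,255,255),(455,205,510,255)),("bell",(15,100,60),(30,255,255),(448,270,490,306))]:
    m=mask(lo,hi,roi); p=P[m]; z=p[:,2]
    print(n,m.sum(),"z",np.percentile(z,[2,50,98]).round(3),"all",box(p[:,:2]))
    if n in("red","yel","blue"):
        b=p[z>0.036]; print("   bar",len(b),box(b[:,:2]),"foot",box(p[(z<0.03)][:,:2]))
def zone(n,roi,zlo,zhi):
    x0,y0,x1,y1=roi; p=P[y0:y1,x0:x1].reshape(-1,3); p=p[(p[:,2]>zlo)&(p[:,2]<zhi)]; print(n,len(p),box(p[:,:2]),p.mean(0).round(4)); return p
zone("beam",(325,195,375,335),.012,.03); zone("rider",(325,195,375,335),.031,.06)
zone("blade",(400,212,448,268),.034,.06); zone("foot",(400,212,448,268),.005,.06)
zone("smallful",(405,300,440,340),.005,.06)
zone("case rim",(150,185,232,325),.06,.078); zone("lid",(120,170,230,330),.1,.25)
zone("casefloor",(150,185,232,325),.0,.012)
zone("book",(285,100,385,185),.005,.1);
zone("stapler",(290,325,360,360),.01,.1);zone("black",(220,330,292,370),.01,.1);zone("pink",(195,150,220,182),.008,.1)
E
```

```text
red 406 z [0.    0.024 0.048] all (array([605.7,  65.2]), array([60.4, 49.9]), 5.3)
   bar 100 (array([606.5,  63.4]), array([48.5, 14. ]), 4.8) foot (array([605.7,  65.2]), array([60.4, 49.9]), 5.3)
yel 399 z [0.001 0.023 0.049] all (array([709.6,  41.1]), array([65.7, 48.9]), 2.7)
   bar 101 (array([706.4,  40.1]), array([14.3, 48.6]), 89.6) foot (array([709.6,  41.1]), array([65.7, 48.9]), 2.7)
blue 331 z [0.017 0.024 0.048] all (array([524.9,  -5.2]), array([40.4, 54. ]), 89.4)
   bar 103 (array([526.6,  -6. ]), array([13.5, 47.9]), 89.9) foot (array([524.9,  -5.2]), array([40.4, 54. ]), 89.4)
pump 1570 z [-0.005  0.004  0.063] all (array([792.3,  61. ]), array([122.7, 103.6]), 89.4)
mug 956 z [0.    0.035 0.093] all (array([ 590.3, -484.4]), array([77.1, 99.1]), 46.5)
bell 857 z [-0.002  0.034  0.054] all (array([ 440.8, -446.6]), array([90.6, 83.1]), 89.1)
beam 1667 (array([ 513.5, -144.9]), array([ 97.6, 324.6]), 88.7) [ 0.5144 -0.1353  0.0203]
rider 119 (array([ 516.4, -134.5]), array([126.2,  33.8]), 7.2) [ 0.4696 -0.1406  0.0356]
blade 104 (array([ 572.2, -333.7]), array([60.6, 19.6]), 75.3) [ 0.5736 -0.3333  0.0396]
foot 1166 (array([ 574.1, -334.8]), array([126.6, 149.7]), 88.5) [ 0.5733 -0.333   0.0149]
smallful 450 (array([ 360.3, -324.5]), array([103.6,  88.1]), 0.0) [ 0.361  -0.3203  0.0116]
case rim 1140 (array([540.2, 270.8]), array([155.3, 330.4]), 83.0) [0.5397 0.2828 0.0693]
lid 3395 (array([550.7, 358.6]), array([ 39.2, 329.8]), 81.9) [0.549  0.3593 0.1657]
casefloor 5877 (array([544.2, 295.1]), array([220.9, 380. ]), 89.4) [0.5316 0.2766 0.0057]
book 4697 (array([843.2, -98.6]), array([236.2, 274.2]), 0.4) [ 0.8365 -0.0969  0.0273]
stapler 745 (array([311. , -68.4]), array([155.2,  50.7]), 80.9) [ 0.3039 -0.0693  0.0379]
black 1380 (array([282.3, 120.1]), array([ 74.1, 160.8]), 3.4) [0.2832 0.1181 0.0336]
pink 396 (array([786.3, 255.4]), array([75.8, 64.6]), 5.3) [0.7782 0.2438 0.0279]
```

```bash
cat > go.py <<'E'
import sys,numpy as np
from cell import env
from scipy.spatial.transform import Rotation as Ro
x,y,z,yaw=map(float,sys.argv[1:5]); o=env.get_obs()
p=np.array(o["tool_pos"]); R=Ro.from_euler("xyz",o["tool_rot"],degrees=True)
T=Ro.from_euler("xyz",[180,0,yaw],degrees=True)
rv=(R.inv()*T).as_rotvec()/np.pi
print("turn first",rv.round(4),"-> then transl (turned frame), units",(T.inv().apply(np.array([x,y,z])-p)/0.08).round(3),"pos",p.round(4),"rot",np.round(o["tool_rot"],1),"grip",round(o["grip_width"],4),"t",round(o["time_s"],2))
E
python3 -m creep '{"translation":[[0,0,-0.5],[0,0,-0.5],[0,0,0],[0,0,0],[0,0,0]],"turn":[[0,0,0],[0,0,0],[0,0,0.05],[0,0,0.05],[0,0,0.05]],"grip":[1,1,1,1,1]}'; python3 go.py 0.5266 -0.006 0.14 0
```

```text
time_s: 0.72
tool_pos: [0.2941, -0.5793, 0.272]
tool_rot: [-179.9, 0.0, -0.4]
force: [1.0, 0.2, -0.3]
grip_width: 0.0871
grasp_force: 0.0
turn first [-0.0003  0.0002 -0.0021] -> then transl (turned frame), units [ 2.907 -7.167  1.65 ] pos [ 0.2941 -0.5793  0.272 ] rot [-179.9    0.    -0.4] grip 0.0871 t 0.72
```

```bash
python3 -m creep '{"translation":[[0.25,-0.6,0],[0.25,-0.6,0],[0.25,-0.6,0],[0.25,-0.6,0],[0.25,-0.6,0]],"turn":[[0,0,0],[0,0,0],[0,0,0],[0,0,0],[0,0,0]],"grip":[1,1,1,1,1]}' >/dev/null;  python3 -m creep '{"translation":[[0.25,-0.6,0],[0.25,-0.6,0],[0.25,-0.6,0.3],[0.25,-0.6,0.3],[0.25,-0.6,0.3]],"turn":[[0,0,0],[0,0,0],[0,0,0],[0,0,0],[0,0,0]],"grip":[1,1,1,1,0.5]}' >/dev/null; python3 -m creep '{"translation":[[0.2,-0.55,0],[0.2,-0.55,0.3],[0,0,0.3],[0,0,0]],"turn":[[0,0,0],[0,0,0],[0,0,0],[0,0,0]],"grip":[0.5,0.5,0.5,0.5]}' ; python3 go.py 0.5266 -0.006 0.025 0
python3 - <<'E'
from cell import env
from h import *
c=env.read_camera("wrist"); cv2.imwrite("pics/w1.png",c["frame"][:,:,::-1]); P=pts(c);H=hsv(c)
m=(cv2.inRange(H,(100,120,40),(125,255,255))>0)&(c["z_map"]>0); p=P[m]; print(len(p),np.percentile(p[:,2],[2,50,98]))
b=p[(p[:,2]>.036)&(p[:,2]<.06)]; print(box(b[:,:2]))
E
```

```text
time_s: 2.48
tool_pos: [0.5252, -0.0116, 0.1504]
tool_rot: [-180.0, 0.3, -0.0]
force: [0.1, -1.2, 0.7]
grip_width: 0.0472
grasp_force: 0.0
turn first [-0.0001  0.0016 -0.0001] -> then transl (turned frame), units [ 0.018 -0.071  1.567] pos [ 0.5252 -0.0116  0.1504] rot [-180.     0.3   -0. ] grip 0.0472 t 2.48
3965 [0.01564097 0.02191719 0.04445965]
(array([526.1,  -5.3]), array([49.5, 14. ]), 1.7)
```

View pics/w1.png

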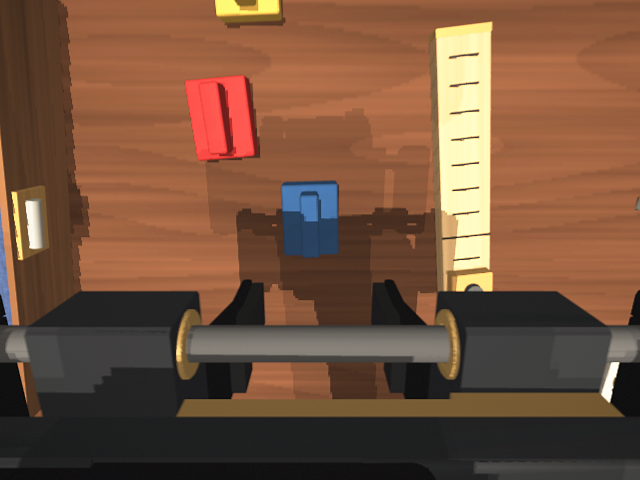

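The wrist view shows blue at (309,222), aligned with the fingers, and red at (222,118). I'll descend and grip.

```bash
python3 -m creep '{"translation":[[0.01,-0.075,0.4],[0,0,0.4],[0,0,0.4],[0,0,0.35],[0,0,0]],"turn":[[0,0,0],[0,0,0],[0,0,0],[0,0,0],[0,0,0]],"grip":[0.5,0.5,0.5,0.5,0.5]}' 40; python3 -m creep '{"translation":[[0,0,0],[0,0,0],[0,0,0],[0,0,0]],"turn":[[0,0,0],[0,0,0],[0,0,0],[0,0,0]],"grip":[0,0,0,0]}' 40
```

```text
time_s: 3.15
tool_pos: [0.5266, -0.0071, 0.0277]
tool_rot: [180.0, 0.2, -0.2]
force: [0.1, 0.4, 0.6]
grip_width: 0.0434
grasp_force: 0.0
time_s: 3.65
tool_pos: [0.5282, -0.006, 0.0291]
tool_rot: [180.0, -0.0, -0.1]
force: [-0.7, -0.4, -0.3]
grip_width: 0.0113
grasp_force: 0.0
```

```bash
python3 -m creep '{"translation":[[0,0,0],[0,0,0]],"turn":[[0,0,0],[0,0,0]],"grip":[0,0]}' 40;  python3 - <<'E'
from cell import env
from h import *
c=env.read_camera("wrist"); cv2.imwrite("pics/w2.png",c["frame"][:,:,::-1])
E
```

```text
time_s: 3.9
tool_pos: [0.5278, -0.006, 0.0285]
tool_rot: [180.0, 0.0, -0.1]
force: [0.6, -0.3, 0.4]
grip_width: 0.001
grasp_force: 0.0
```

View pics/w2.png

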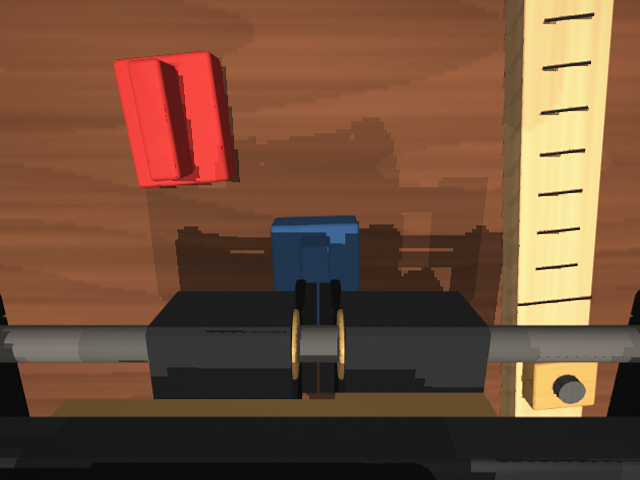

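The fingers closed at (318,300), on nothing: blue lies ahead of them at (315,250). Measuring again.

```bash
python3 -m creep '{"translation":[[0,0,-0.5],[0,0,-0.7],[0,0,-0.5],[0,0,0]],"turn":[[0,0,0],[0,0,0],[0,0,0],[0,0,0]],"grip":[0.5,0.5,0.5,0.5]}' 40;  python3 - <<'E'
from cell import env
from h import *
for n in ("wrist","top"):
    c=env.read_camera(n); P=pts(c);H=hsv(c)
    for nm,lo,hi in (("blue",(100,120,40),(125,255,255)),("red",(0,180,60),(6,255,255))):
        m=(cv2.inRange(H,lo,hi)>0)&(c["z_map"]>0)&(P[...,0]<.75)&(abs(P[...,1]-.03)<.1); p=P[m]
        b=p[(p[:,2]>.036)&(p[:,2]<.06)]; print(n,nm,box(b[:,:2]) if len(b)>5 else len(b))
E
python3 go.py 0.5266 -0.006 0.025 0
```

```text
time_s: 4.45
tool_pos: [0.5305, -0.0058, 0.1683]
tool_rot: [179.9, -0.4, -0.1]
force: [-0.3, 0.3, 0.1]
grip_width: 0.0328
grasp_force: 0.0
wrist blue (array([525.7,  -5.3]), array([50.1, 14. ]), 1.7)
wrist red (array([605.6,  63.5]), array([49.7, 14.5]), 5.2)
top blue 0
top red 5
turn first [ 0.0001 -0.     -0.0005] -> then transl (turned frame), units [-1.400e-02 -1.000e-03  1.742e+00] pos [ 0.5277 -0.006   0.1644] rot [ 1.8e+02 -0.0e+00 -1.0e-01] grip 0.0391 t 4.55
```

```bash
python3 - <<'E'
from cell import env
from h import *
o=env.get_obs(); c=env.read_camera("wrist"); P=pts(c)
R=cv2.Rodrigues(c["rvec"])[0]; q=R@o["tool_pos"]+c["tvec"].ravel(); uv=c["K"]@q/q[2]; print("TCP px",uv, "cam",(-R.T@c["tvec"].ravel()).round(3), o["tool_pos"],o["grip_width"])
D=P-o["tool_pos"]; H=hsv(c); dark=H[...,2]<60
m=dark&(c["z_map"]>0)&(c["z_map"]<q[2]+.03)
for v in range(270,400,12):
    u=np.where(m[v])[0]
    u=u[(u>230)&(u<400)]
    if len(u): print(v,[(int(k),*(D[v,k]*1000).round(0)) for k in (u[0],u[-1])])
E
```

```text
TCP px [316.64945169 279.44618388   1.        ] cam [ 0.604 -0.007  0.356] [ 0.52770915 -0.00604267  0.16435745] 0.03905046966789598
282 [(252, np.float64(12.0), np.float64(28.0), np.float64(33.0)), (383, np.float64(12.0), np.float64(-28.0), np.float64(34.0))]
294 [(248, np.float64(12.0), np.float64(27.0), np.float64(45.0)), (388, np.float64(12.0), np.float64(-28.0), np.float64(45.0))]
306 [(240, np.float64(13.0), np.float64(28.0), np.float64(58.0)), (396, np.float64(12.0), np.float64(-29.0), np.float64(57.0))]
318 [(231, np.float64(11.0), np.float64(30.0), np.float64(65.0)), (399, np.float64(12.0), np.float64(-29.0), np.float64(67.0))]
366 [(231, np.float64(11.0), np.float64(24.0), np.float64(94.0)), (399, np.float64(7.0), np.float64(-25.0), np.float64(87.0))]
378 [(231, np.float64(7.0), np.float64(24.0), np.float64(94.0)), (399, np.float64(3.0), np.float64(-25.0), np.float64(88.0))]
390 [(231, np.float64(4.0), np.float64(24.0), np.float64(95.0)), (399, np.float64(0.0), np.float64(-25.0), np.float64(90.0))]
```

```bash
python3 - <<'E'
from cell import env
from h import *
o=env.get_obs(); t=o["tool_pos"]; c=env.read_camera("side"); P=pts(c); D=(P-t)*1000
m=(abs(D[...,0])<25)&(abs(D[...,1])<60)&(P[...,2]>.07)&(c["z_map"]>0)
p=D[m]; print(len(p)); 
for lo in range(-60,100,10):
    s=p[(p[:,2]>=lo)&(p[:,2]<lo+10)]
    if len(s): print(lo,len(s),s.min(0).round(0),s.max(0).round(0))
w=env.read_camera("wrist"); D=(pts(w)-t)*1000
m=(abs(D[...,0])<25)&(abs(D[...,1])<60)&(D[...,2]>-60)&(D[...,2]<60)&(w["z_map"]>0)
p=D[m]
for lo in range(-60,60,10):
    s=p[(p[:,2]>=lo)&(p[:,2]<lo+10)]
    if len(s): print("w",lo,len(s),s.min(0).round(0),s.max(0).round(0))
f=c["frame"]; v,u=np.where(abs(D[...,0])<0) if 0 else (0,0)
R=cv2.Rodrigues(c["rvec"])[0]; q=R@t+c["tvec"].ravel(); uv=(c["K"]@q/q[2])[:2].astype(int); print(uv)
x,y=uv; cv2.imwrite("pics/s2.png",cv2.resize(f[max(0,y-90):y+60,max(0,x-100):x+100,::-1],None,fx=4,fy=4))
E
```

```text
5561
20 1 [-10.  27.  29.] [-10.  27.  29.]
30 47 [-12.  26.  30.] [ 9. 33. 40.]
40 41 [-13.  24.  40.] [ 9. 34. 50.]
50 46 [-13.  28.  50.] [ 9. 33. 60.]
60 11 [-12.  31.  60.] [ 9. 36. 65.]
w 20 55 [ -0. -29.  28.] [12. 28. 30.]
w 30 641 [ -8. -30.  30.] [13. 29. 40.]
w 40 681 [ -3. -31.  40.] [13. 29. 50.]
w 50 849 [  2. -32.  50.] [13. 31. 60.]
[340 223]
```

View pics/s2.png

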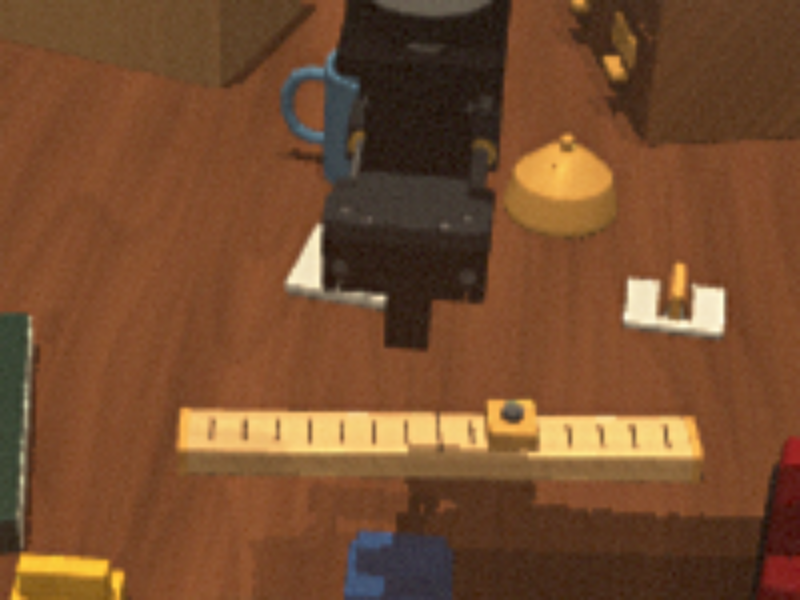

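Both cameras show the fingertips about 28 mm above the reported TCP, so I'll correct heights by that amount.

```bash
python3 -m creep '{"translation":[[-0.02,0,0.5],[0,0,0.5],[0,0,0.5],[0,0,0.35],[0,0,0]],"turn":[[0,0,0],[0,0,0],[0,0,0],[0,0,0],[0,0,0]],"grip":[0.5,0.5,0.5,0.5,0.5]}' 40; python3 -m creep '{"translation":[[0,0,0.12],[0,0,0.1],[0,0,0],[0,0,0],[0,0,0]],"turn":[[0,0,0],[0,0,0],[0,0,0],[0,0,0],[0,0,0]],"grip":[0.5,0.5,0.5,0,0]}' 40;python3 -m creep '{"translation":[[0,0,0],[0,0,0],[0,0,0]],"turn":[[0,0,0],[0,0,0],[0,0,0]],"grip":[0,0,0]}' 40
```

```text
time_s: 5.32
tool_pos: [0.523, -0.0057, 0.0134]
tool_rot: [-179.9, 0.4, -0.1]
force: [0.4, -0.2, 1.0]
grip_width: 0.0434
grasp_force: 0.0
time_s: 5.95
tool_pos: [0.5266, -0.006, -0.0006]
tool_rot: [180.0, -0.0, -0.1]
force: [0.9, -0.7, -0.5]
grip_width: 0.0307
grasp_force: 0.0
time_s: 6.32
tool_pos: [0.5265, -0.0055, -0.0009]
tool_rot: [-180.0, -0.0, -0.1]
force: [-0.1, 1.9, 0.5]
grip_width: 0.0136
grasp_force: 39.9
```

Gripped. I'll lift and fit the case pose from the saved top picture.

```bash
python3 -m creep '{"translation":[[0,0,-0.3],[0,0,-0.5],[0,0,-0.5],[0,0,-0.5],[0,0,-0.2]],"turn":[[0,0,0],[0,0,0],[0,0,0],[0,0,0],[0,0,0]],"grip":[0,0,0,0,0]}' 40; python3 - <<'E'
from h import *
c=dict(np.load("top0.npz")); P=pts(c); H=hsv(c)
m=(cv2.inRange(H,(95,60,30),(130,255,255))>0); m[:,:155]=0;m[:,232:]=0;m[:180]=0;m[330:]=0
p=P[m]; p=p[p[:,2]<.02]; print("felt",box(p[:,:2]))
q=P[150:340,120:240].reshape(-1,3); r=q[(q[:,2]>.066)&(q[:,2]<.073)]
a=np.radians(-7); d=np.array([np.cos(a),np.sin(a)]); n=np.array([-d[1],d[0]])
s=r[:,:2]@d; t=r[:,:2]@n; print("rim along",np.percentile(s,[.5,99.5]),"across",np.percentile(t,[1,5,20,80,95,99]))
# front and hinge rim lines
for k in np.linspace(s.min()+.03,s.max()-.03,5):
    z=t[abs(s-k)<.012]; print(k.round(3),z.min().round(3),z.max().round(3))
l=q[(q[:,2]>.1)]; print("lid top z",l[:,2].max(), "lid across at z", [(z,np.median((l[:,:2]@n)[abs(l[:,2]-z)<.008]).round(3)) for z in (.12,.16,.2)])
E
python3 go.py 0.44 0.291 0.14 83; python3 go.py 0.44 0.291 0.14 -97
```

```text
time_s: 6.95
tool_pos: [0.5271, -0.0062, 0.1606]
tool_rot: [180.0, -0.1, -0.1]
force: [0.7, -0.6, -4.3]
grip_width: 0.0133
grasp_force: 39.9
felt (array([540.8, 283.6]), array([113.6, 317.1]), 83.1)
rim along [0.33820475 0.66797056] across [0.26637483 0.26839842 0.27122265 0.40608584 0.40920796 0.41126104]
0.368 0.267 0.41
0.436 0.268 0.412
0.503 0.264 0.411
0.571 0.268 0.411
0.638 0.268 0.411
lid top z 1.4474629126099694 lid across at z [(0.12, np.float64(0.417)), (0.16, np.float64(0.423)), (0.2, np.float64(0.43))]
turn first [ 0.0008 -0.0005 -0.4616] -> then transl (turned frame), units [ 3.554 -1.533  0.257] pos [ 0.5271 -0.0062  0.1606] rot [ 1.8e+02 -1.0e-01 -1.0e-01] grip 0.0133 t 6.95
turn first [-5.000e-04 -8.000e-04  5.384e-01] -> then transl (turned frame), units [-3.554  1.533  0.257] pos [ 0.5271 -0.0062  0.1606] rot [ 1.8e+02 -1.0e-01 -1.0e-01] grip 0.0133 t 6.95
```

```bash
python3 -m creep '{"translation":[[0,0,0],[0,0,0],[0,0,0],[0,0,0],[0,0,0]],"turn":[[0,0,-0.051],[0,0,-0.051],[0,0,-0.051],[0,0,-0.051],[0,0,-0.051]],"grip":[0,0,0,0,0]}' 40 >/dev/null; python3 -m creep '{"translation":[[0,0,0],[0,0,0],[0,0,0],[0,0,0]],"turn":[[0,0,-0.051],[0,0,-0.051],[0,0,-0.051],[0,0,-0.051]],"grip":[0,0,0,0]}' 40 >/dev/null; python3 -m creep '{"translation":[[0.6,-0.3,0],[0.6,-0.3,0],[0.6,-0.3,0],[0.6,-0.3,0],[0.6,-0.3,0]],"turn":[[0,0,0],[0,0,0],[0,0,0],[0,0,0],[0,0,0]],"grip":[0,0,0,0,0]}' 40; python3 go.py 0.441 0.287 0.005 83
```

```text
time_s: 8.7
tool_pos: [0.4369, 0.2482, 0.1575]
tool_rot: [-179.9, 0.1, 82.5]
force: [1.2, 0.6, -3.5]
grip_width: 0.0137
grasp_force: 40.0
turn first [-0.0005  0.0005 -0.0027] -> then transl (turned frame), units [ 0.487 -0.008  1.906] pos [0.4369 0.2482 0.1575] rot [-1.799e+02  1.000e-01  8.250e+01] grip 0.0137 t 8.7
```

```bash
python3 -m creep '{"translation":[[0.48,0,0],[0,0,0],[0,0,0.5],[0,0,0.5],[0,0,0.5]],"turn":[[0,0,0],[0,0,0],[0,0,0],[0,0,0],[0,0,0]],"grip":[0,0,0,0,0]}' 40; python3 -m creep '{"translation":[[0,0,0.25],[0,0,0.11],[0,0,0],[0,0,0]],"turn":[[0,0,0],[0,0,0],[0,0,0],[0,0,0]],"grip":[0,0,0,0]}' 40; python3 go.py 0.441 0.287 0.005 83
```

```text
time_s: 9.32
tool_pos: [0.4431, 0.2833, 0.0365]
tool_rot: [-179.9, 0.1, 82.4]
force: [0.5, 0.0, -3.8]
grip_width: 0.0135
grasp_force: 40.0
time_s: 9.82
tool_pos: [0.4445, 0.2863, 0.0114]
tool_rot: [179.9, -0.1, 82.5]
force: [0.4, -1.0, -3.3]
grip_width: 0.0135
grasp_force: 40.0
turn first [ 0.0007 -0.0004 -0.0026] -> then transl (turned frame), units [ 0.003 -0.045  0.08 ] pos [0.4445 0.2863 0.0114] rot [ 1.799e+02 -1.000e-01  8.250e+01] grip 0.0135 t 9.82
```

```bash
python3 -m creep '{"translation":[[0,0,0.09],[0,0,0],[0,0,0],[0,0,0],[0,0,0]],"turn":[[0,0,0],[0,0,0],[0,0,0],[0,0,0],[0,0,0]],"grip":[0,0,0.4,0.4,0.4]}' 40; python3 -m creep '{"translation":[[0,0,-0.3],[0,0,-0.5],[0,0,-0.5],[0,0,-0.4],[0,0,0]],"turn":[[0,0,0],[0,0,0],[0,0,0],[0,0,0],[0,0,0]],"grip":[0.4,0.4,0.4,0.4,0.5]}' 40; python3 -m creep '{"translation":[[-0.6,0,0],[-0.6,0,0],[0,0,0],[0,0,0],[0,0,0]],"turn":[[0,0,0.048],[0,0,0.048],[0,0,0.048],[0,0,0.048],[0,0,0.048]],"grip":[0.5,0.5,0.5,0.5,0.5]}' 40 >/dev/null; python3 -m creep '{"translation":[[0,0,0],[0,0,0],[0,0,0],[0,0,0],[0,0,0]],"turn":[[0,0,0.048],[0,0,0.048],[0,0,0.048],[0,0,0.048],[0,0,0]],"grip":[0.5,0.5,0.5,0.5,0.5]}' 40; python3 go.py 0.6056 0.0635 0.12 5.2
```

```text
time_s: 10.45
tool_pos: [0.4433, 0.2856, 0.0028]
tool_rot: [-180.0, 0.0, 82.5]
force: [0.3, -0.0, -1.1]
grip_width: 0.032
grasp_force: 0.0
time_s: 11.08
tool_pos: [0.445, 0.2868, 0.1414]
tool_rot: [179.7, -0.1, 82.5]
force: [0.0, 0.7, -0.6]
grip_width: 0.0389
grasp_force: 0.0
time_s: 12.32
tool_pos: [0.4231, 0.1916, 0.1379]
tool_rot: [180.0, 0.1, 4.9]
force: [-0.1, 0.1, 0.3]
grip_width: 0.0434
grasp_force: 0.0
turn first [ 0.0001  0.0006 -0.0018] -> then transl (turned frame), units [2.126 1.802 0.223] pos [0.4231 0.1916 0.1379] rot [1.8e+02 1.0e-01 4.9e+00] grip 0.0434 t 12.32
```

```bash
python3 -m creep '{"translation":[[0.53,0.45,0],[0.53,0.45,0],[0.53,0.45,0],[0.53,0.45,0],[0,0,0]],"turn":[[0,0,0],[0,0,0],[0,0,0],[0,0,0],[0,0,0]],"grip":[0.5,0.5,0.5,0.5,0.5]}' 40; cat > look.py <<'E'
import sys
from cell import env
from h import *
c=env.read_camera("wrist"); P=pts(c);H=hsv(c)
for nm,lo,hi in (("red",(0,180,60),(6,255,255)),("yel",(24,150,60),(34,255,255))):
    m=(cv2.inRange(H,lo,hi)>0)&(c["z_map"]>0)&(abs(P[...,1]-.03)<.12)&(P[...,0]>.45); p=P[m]
    b=p[(p[:,2]>.036)&(p[:,2]<.06)]; print(nm,len(b),box(b[:,:2]) if len(b)>5 else 0)
c=env.read_camera("top"); P=pts(c); H=hsv(c)
q=P[180:330,155:232].reshape(-1,3); b=q[(q[:,2]>.042)&(q[:,2]<.056)]
d=np.array([.9925,-.1219]);n=np.array([.1219,.9925]); s=(b[:,:2]-[.5405,.2752])@d; t=(b[:,:2]-[.5405,.2752])@n
k=(abs(s)<.155)&(abs(t)<.055); print("in case: n",k.sum(), "y",np.sort(s[k]).round(3)[::12],"x",np.median(t[k]) if k.any() else 0)
E
python3 look.py; python3 go.py 0.6056 0.0635 -0.002 5.2
```

```text
time_s: 12.95
tool_pos: [0.607, 0.0576, 0.1365]
tool_rot: [-180.0, 0.1, 4.5]
force: [-0.7, -0.3, -0.7]
grip_width: 0.0437
grasp_force: 0.0
red 300 (array([644.6,  83.5]), array([49.9, 13.4]), 20.0)
yel 4 0
in case: n 102 y [-0.102 -0.1   -0.098 -0.097 -0.095 -0.093 -0.092 -0.09  -0.089] x -0.004456830489646987
turn first [-0.0004  0.0008 -0.0019] -> then transl (turned frame), units [ 0.018 -0.008  1.745] pos [0.6042 0.0627 0.1376] rot [-1.799e+02  1.000e-01  4.900e+00] grip 0.0433 t 13.05
```

Red has been knocked to (0.645, 0.084) and turned to 20°. Blue stands well in the case.

```bash
python3 -m creep '{"translation":[[0,0,0],[0,0,0],[0,0,0]],"turn":[[0,0,-0.042],[0,0,-0.042],[0,0,0]],"grip":[0.5,0.5,0.5]}' 40; python3 go.py 0.6446 0.0835 -0.002 20
```

```text
time_s: 13.42
tool_pos: [0.6038, 0.0641, 0.139]
tool_rot: [180.0, 0.0, 20.0]
force: [0.5, 0.1, 0.0]
grip_width: 0.0437
grasp_force: 0.0
turn first [0.     0.0001 0.0001] -> then transl (turned frame), units [ 0.562 -0.053  1.763] pos [0.6038 0.0641 0.139 ] rot [180.   0.  20.] grip 0.0437 t 13.43
```

```bash
python3 -m creep '{"translation":[[0.56,-0.05,0],[0,0,0.4],[0,0,0.4],[0,0,0.4],[0,0,0.3]],"turn":[[0,0,0],[0,0,0],[0,0,0],[0,0,0],[0,0,0]],"grip":[0.5,0.5,0.5,0.5,0.5]}' 40; python3 -m creep '{"translation":[[0,0,0.15],[0,0,0.11],[0,0,0],[0,0,0],[0,0,0]],"turn":[[0,0,0],[0,0,0],[0,0,0],[0,0,0],[0,0,0]],"grip":[0.5,0.5,0.5,0,0]}' 40;python3 -m creep '{"translation":[[0,0,0],[0,0,0],[0,0,0]],"turn":[[0,0,0],[0,0,0],[0,0,0]],"grip":[0,0,0]}' 40;  python3 -m creep '{"translation":[[0,0,-0.3],[0,0,-0.5],[0,0,-0.5],[0,0,-0.5],[0,0,-0.2]],"turn":[[0,0,0],[0,0,0],[0,0,0],[0,0,0],[0,0,0]],"grip":[0,0,0,0,0]}' 40; python3 go.py 0.541 0.275 0.14 83
```

```text
time_s: 14.05
tool_pos: [0.6444, 0.0823, 0.0176]
tool_rot: [-180.0, 0.1, 19.9]
force: [-0.4, 0.5, 0.4]
grip_width: 0.0434
grasp_force: 0.0
time_s: 14.68
tool_pos: [0.646, 0.0826, -0.0009]
tool_rot: [-180.0, -0.1, 19.9]
force: [-0.9, 2.6, 2.2]
grip_width: 0.0306
grasp_force: 1.5
time_s: 15.05
tool_pos: [0.6459, 0.0827, -0.0011]
tool_rot: [-180.0, -0.1, 19.9]
force: [-1.9, 3.8, 6.2]
grip_width: 0.0136
grasp_force: 39.4
time_s: 15.68
tool_pos: [0.6468, 0.0801, 0.1596]
tool_rot: [179.9, -0.1, 19.8]
force: [-0.2, -1.0, -3.5]
grip_width: 0.0136
grasp_force: 39.4
turn first [ 1.00e-03 -1.00e-04 -3.51e-01] -> then transl (turned frame), units [ 2.256 -1.609  0.245] pos [0.6468 0.0801 0.1596] rot [ 1.799e+02 -1.000e-01  1.980e+01] grip 0.0136 t 15.68
```

```bash
python3 -m creep '{"translation":[[0,0,0],[0,0,0],[0,0,0],[0,0,0],[0,0,0]],"turn":[[0,0,-0.05],[0,0,-0.05],[0,0,-0.05],[0,0,-0.05],[0,0,-0.05]],"grip":[0,0,0,0,0]}' 40 >/dev/null; python3 -m creep '{"translation":[[0,0,0],[0,0,0],[0.55,-0.4,0],[0.55,-0.4,0],[0.55,-0.4,0]],"turn":[[0,0,-0.05],[0,0,-0.05],[0,0,0],[0,0,0],[0,0,0]],"grip":[0,0,0,0,0]}' 40 >/dev/null; python3 -m creep '{"translation":[[0.55,-0.4,0],[0,0,0],[0,0,0]],"turn":[[0,0,0],[0,0,0],[0,0,0]],"grip":[0,0,0]}' 40; python3 go.py 0.541 0.275 0.005 83
```

```text
time_s: 17.3
tool_pos: [0.5403, 0.2706, 0.1566]
tool_rot: [-180.0, 0.1, 82.9]
force: [0.2, -0.6, -4.3]
grip_width: 0.0136
grasp_force: 39.6
turn first [-0.0003  0.0008 -0.0006] -> then transl (turned frame), units [0.055 0.002 1.895] pos [0.5403 0.2706 0.1566] rot [-1.80e+02  1.00e-01  8.29e+01] grip 0.0136 t 17.3
```

```bash
python3 -m creep '{"translation":[[0.05,0,0.5],[0,0,0.5],[0,0,0.5],[0,0,0.25],[0,0,0.1]],"turn":[[0,0,0],[0,0,0],[0,0,0],[0,0,0],[0,0,0]],"grip":[0,0,0,0,0]}' 40; python3 -m creep '{"translation":[[0,0,0.06],[0,0,0],[0,0,0],[0,0,0],[0,0,0]],"turn":[[0,0,0],[0,0,0],[0,0,0],[0,0,0],[0,0,0]],"grip":[0,0,0.4,0.4,0.4]}' 40; python3 -m creep '{"translation":[[0,0,-0.3],[0,0,-0.5],[0,0,-0.5],[0,0,-0.4],[0,0,0]],"turn":[[0,0,0],[0,0,0],[0,0,0],[0,0,0],[0,0,0]],"grip":[0.4,0.4,0.4,0.4,0.5]}' 40; python3 -m creep '{"translation":[[-0.6,0,0],[-0.6,0,0],[0,0,0],[0,0,0],[0,0,0]],"turn":[[0,0,0.0515],[0,0,0.0515],[0,0,0.0515],[0,0,0.0515],[0,0,0.0515]],"grip":[0.5,0.5,0.5,0.5,0.5]}' 40 >/dev/null; python3 -m creep '{"translation":[[0,0,0],[0,0,0],[0,0,0],[0,0,0],[0,0,0]],"turn":[[0,0,0.0515],[0,0,0.0515],[0,0,0.0515],[0,0,0.0515],[0,0,0]],"grip":[0.5,0.5,0.5,0.5,0.5]}' 40;  python3 go.py 0.7064 0.04 0.14 0
```

```text
time_s: 17.92
tool_pos: [0.5411, 0.2746, 0.0088]
tool_rot: [-179.9, 0.1, 82.8]
force: [0.3, 0.8, -3.0]
grip_width: 0.0136
grasp_force: 39.6
time_s: 18.55
tool_pos: [0.5414, 0.2764, 0.0061]
tool_rot: [179.9, -0.0, 82.9]
force: [-0.5, 0.0, 0.2]
grip_width: 0.0326
grasp_force: 0.0
time_s: 19.18
tool_pos: [0.5427, 0.2779, 0.146]
tool_rot: [179.7, -0.2, 82.9]
force: [0.1, 0.7, 0.3]
grip_width: 0.039
grasp_force: 0.0
time_s: 20.42
tool_pos: [0.521, 0.1824, 0.1413]
tool_rot: [180.0, 0.0, -0.4]
force: [-0.6, 0.6, 0.5]
grip_width: 0.0432
grasp_force: 0.0
turn first [ 0.0001  0.0001 -0.0023] -> then transl (turned frame), units [2.317 1.78  0.016] pos [0.521  0.1824 0.1413] rot [180.    0.   -0.4] grip 0.0432 t 20.43
```

```bash
python3 -m creep '{"translation":[[0.55,0.44,0],[0.55,0.44,0],[0.55,0.44,0],[0.55,0.44,0],[0,0,0]],"turn":[[0,0,0],[0,0,0],[0,0,0],[0,0,0],[0,0,0]],"grip":[0.5,0.5,0.5,0.5,0.5]}' 40; python3 look.py; python3 go.py 0.7064 0.040 -0.002 0
```

```text
time_s: 21.05
tool_pos: [0.6984, 0.0337, 0.1392]
tool_rot: [179.9, 0.1, -0.8]
force: [-0.8, 0.5, -1.4]
grip_width: 0.0429
grasp_force: 0.0
red 0 0
yel 76 (array([718.5,  40.3]), array([12.6, 27.3]), 89.1)
in case: n 207 y [-0.102 -0.1   -0.098 -0.097 -0.095 -0.094 -0.092 -0.09  -0.089 -0.004
 -0.003 -0.001  0.001  0.002  0.004  0.006  0.007  0.009] x -0.00303550830595887
turn first [-0.0004  0.0006 -0.0025] -> then transl (turned frame), units [0.134 0.    1.781] pos [0.6957 0.04   0.1405] rot [-1.799e+02  1.000e-01 -4.000e-01] grip 0.0433 t 21.15
```

```bash
python3 - <<'E'
from h import *
c=dict(np.load("top0.npz")); P=pts(c); q=P[140:185,255:300].reshape(-1,3)
for lo,hi in((.03,.05),(.05,.065),(.065,.1)):
    b=q[(q[:,2]>lo)&(q[:,2]<hi)]; print(lo,len(b),b.min(0).round(3),b.max(0).round(3))
E
python3 go.py 0.698 0.0402 -0.002 0
```

```text
0.03 223 [ 0.724 -0.002  0.03 ] [0.845 0.098 0.05 ]
0.05 471 [0.745 0.024 0.05 ] [0.816 0.094 0.065]
0.065 19 [0.775 0.044 0.065] [0.801 0.079 0.086]
turn first [-0.0004  0.0006 -0.0025] -> then transl (turned frame), units [ 0.029 -0.002  1.781] pos [0.6957 0.04   0.1405] rot [-1.799e+02  1.000e-01 -4.000e-01] grip 0.0433 t 21.15
```

```bash
python3 -m creep '{"translation":[[0.05,0,0.4],[0,0,0.4],[0,0,0.4],[0,0,0.3],[0,0,0.15]],"turn":[[0,0,0],[0,0,0],[0,0,0],[0,0,0],[0,0,0]],"grip":[0.35,0.35,0.35,0.35,0.35]}' 40; python3 -m creep '{"translation":[[0,0,0.11],[0,0,0],[0,0,0],[0,0,0],[0,0,0]],"turn":[[0,0,0],[0,0,0],[0,0,0],[0,0,0],[0,0,0]],"grip":[0.35,0.35,0,0,0]}' 40;python3 -m creep '{"translation":[[0,0,0],[0,0,0]],"turn":[[0,0,0],[0,0,0]],"grip":[0,0]}' 40;  python3 -m creep '{"translation":[[0,0,-0.3],[0,0,-0.5],[0,0,-0.5],[0,0,-0.5],[0,0,-0.2]],"turn":[[0,0,0],[0,0,0],[0,0,0],[0,0,0],[0,0,0]],"grip":[0,0,0,0,0]}' 40; python3 go.py 0.640 0.263 0.14 83
```

```text
time_s: 21.78
tool_pos: [0.699, 0.0408, 0.0083]
tool_rot: [-180.0, 0.1, -0.4]
force: [0.7, -0.4, 0.3]
grip_width: 0.0307
grasp_force: 0.0
time_s: 22.4
tool_pos: [0.7007, 0.04, 0.0013]
tool_rot: [-180.0, -0.1, -0.5]
force: [-0.5, -0.3, 2.9]
grip_width: 0.0137
grasp_force: 39.6
time_s: 22.65
tool_pos: [0.7007, 0.04, 0.0013]
tool_rot: [-180.0, -0.1, -0.5]
force: [0.6, 0.3, 3.9]
grip_width: 0.0133
grasp_force: 39.6
time_s: 23.28
tool_pos: [0.7011, 0.0403, 0.164]
tool_rot: [-180.0, -0.2, -0.5]
force: [-0.0, -0.2, -3.9]
grip_width: 0.0136
grasp_force: 39.6
turn first [ 0.0009 -0.0011 -0.464 ] -> then transl (turned frame), units [ 2.67  -1.097  0.299] pos [0.7011 0.0403 0.164 ] rot [-180.    -0.2   -0.5] grip 0.0136 t 23.27
```

```bash
python3 -m creep '{"translation":[[0,0,0],[0,0,0],[0,0,0],[0,0,0],[0,0,0]],"turn":[[0,0,-0.0515],[0,0,-0.0515],[0,0,-0.0515],[0,0,-0.0515],[0,0,-0.0515]],"grip":[0,0,0,0,0]}' 40 >/dev/null; python3 -m creep '{"translation":[[0,0,0],[0,0,0],[0,0,0],[0,0,0]],"turn":[[0,0,-0.0515],[0,0,-0.0515],[0,0,-0.0515],[0,0,-0.0515]],"grip":[0,0,0,0]}' 40 >/dev/null; python3 -m creep '{"translation":[[0.64,-0.27,0],[0.64,-0.27,0],[0.64,-0.27,0],[0.64,-0.27,0],[0,0,0]],"turn":[[0,0,0],[0,0,0],[0,0,0],[0,0,0],[0,0,0]],"grip":[0,0,0,0,0]}' 40; python3 go.py 0.639 0.256 0.005 83
```

```text
time_s: 25.02
tool_pos: [0.6347, 0.2618, 0.1601]
tool_rot: [-179.8, -0.2, 83.6]
force: [-0.4, -0.5, -3.6]
grip_width: 0.0134
grasp_force: 39.6
turn first [-0.0012 -0.001   0.0032] -> then transl (turned frame), units [-0.065  0.062  1.939] pos [0.6347 0.2618 0.1601] rot [-179.8   -0.2   83.6] grip 0.0134 t 25.02
```

```bash
python3 -m creep '{"translation":[[-0.06,0.06,0.5],[0,0,0.5],[0,0,0.5],[0,0,0.3],[0,0,0.09]],"turn":[[0,0,0],[0,0,0],[0,0,0],[0,0,0],[0,0,0]],"grip":[0,0,0,0,0]}' 40; python3 -m creep '{"translation":[[0,0,0.05],[0,0,0],[0,0,0],[0,0,0],[0,0,0]],"turn":[[0,0,0],[0,0,0],[0,0,0],[0,0,0],[0,0,0]],"grip":[0,0,0.4,0.4,0.4]}' 40; python3 -m creep '{"translation":[[0,0,-0.3],[0,0,-0.6],[0,0,-0.7],[0,0,-0.7],[0,0,-0.7]],"turn":[[0,0,0],[0,0,0],[0,0,0],[0,0,0],[0,0,0]],"grip":[0.4,0.4,0.4,0.4,0]}' 40; python3 look.py | tail -3; python3 go.py 0.557 0.410 0.25 83
```

```text
time_s: 25.65
tool_pos: [0.6429, 0.2473, 0.0073]
tool_rot: [-179.8, 0.1, 82.9]
force: [-0.1, 0.3, -3.0]
grip_width: 0.0136
grasp_force: 39.6
time_s: 26.28
tool_pos: [0.6444, 0.2487, 0.0061]
tool_rot: [179.9, -0.0, 82.9]
force: [-0.4, -0.1, -0.0]
grip_width: 0.0323
grasp_force: 0.0
time_s: 26.9
tool_pos: [0.6436, 0.2488, 0.2494]
tool_rot: [179.9, -0.1, 82.9]
force: [0.2, 0.7, -1.0]
grip_width: 0.0304
grasp_force: 0.0
red 0 0
yel 0 0
in case: n 104 y [-0.1    0.102  0.103  0.105  0.107  0.108  0.11   0.112  0.113] x -0.008761757117333856
turn first [ 0.0035 -0.0024 -0.0005] -> then transl (turned frame), units [ 1.832 -1.345  0.066] pos [0.6459 0.2515 0.2553] rot [179.4  -0.4  82.9] grip 0.024 t 27.0
```

```bash
python3 -m creep '{"translation":[[0,-0.45,0],[0,-0.45,0],[0,-0.45,0],[0.6,0,0],[0.6,0,0]],"turn":[[0,0,0],[0,0,0],[0,0,0],[0,0,0],[0,0,0]],"grip":[0,0,0,0,0]}' 40; python3 -m creep '{"translation":[[0.65,0,0],[0,0,0],[0,0,0.4],[0,0,0.4],[0,0,0.4]],"turn":[[0,0,0],[0,0,0],[0,0,0],[0,0,0],[0,0,0]],"grip":[0,0,0,0,0]}' 40; python3 go.py 0.553 0.376 0.155 83; python3 - <<'E'
from cell import env
from h import *
c=env.read_camera("side"); cv2.imwrite("pics/s3.png",c["frame"][:,:,::-1])
c=env.read_camera("top"); P=pts(c); q=P.reshape(-1,3); d=np.array([.9925,-.1219]);n=np.array([.1219,.9925]); s=(q[:,:2]-[.5405,.2752])@d; t=(q[:,:2]-[.5405,.2752])@n
for z in (.09,.12,.15,.18,.2,.21):
    k=(abs(q[:,2]-z)<.006)&(abs(abs(s)-.11)<.05)&(t>.03)&(t<.2); print(z,np.percentile(t[k],[5,50,95]).round(3) if k.any() else 0)
E
```

```text
time_s: 27.62
tool_pos: [0.5493, 0.3567, 0.2471]
tool_rot: [179.8, 0.0, 82.7]
force: [0.5, -0.0, 0.9]
grip_width: 0.0006
grasp_force: 0.0
time_s: 28.25
tool_pos: [0.5556, 0.4076, 0.1496]
tool_rot: [179.9, -0.0, 82.8]
force: [-0.4, 0.8, 0.0]
grip_width: 0.0001
grasp_force: 0.0
turn first [ 0.0005 -0.     -0.0009] -> then transl (turned frame), units [-0.396  0.016 -0.067] pos [0.5556 0.4076 0.1496] rot [179.9  -0.   82.8] grip 0.0001 t 28.25
0.09 [0.07  0.073 0.075]
0.12 [0.075 0.078 0.08 ]
0.15 [0.08  0.083 0.085]
0.18 [0.085 0.088 0.09 ]
0.2 [0.088 0.091 0.098]
0.21 [0.09  0.094 0.099]
```

View pics/s3.png

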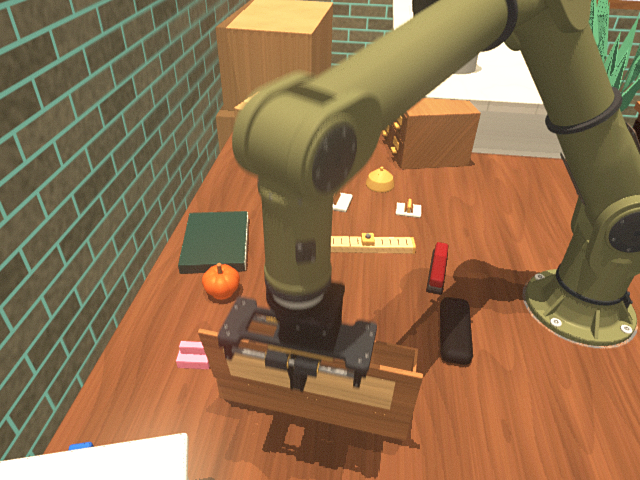

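Side view: the shut fingers, at (290,385), are behind the lid at its middle. I'll push it over along its arc.

```bash
python3 -m creep '{"translation":[[-0.3,0,-0.03],[-0.25,0,-0.03],[-0.19,0,0],[-0.185,0,0],[-0.18,0,0.05]],"turn":[[0,0,0],[0,0,0],[0,0,0],[0,0,0],[0,0,0]],"grip":[0,0,0,0,0]}' 40; python3 -m creep '{"translation":[[-0.18,0,0.07],[-0.16,0,0.1],[-0.155,0,0.11],[-0.13,0,0.13],[-0.12,0,0.15]],"turn":[[0,0,0],[0,0,0],[0,0,0],[0,0,0],[0,0,0]],"grip":[0,0,0,0,0]}' 40;  python3 -m creep '{"translation":[[-0.12,0,0.22],[-0.08,0,0.24],[0,0,0],[0,0,0]],"turn":[[0,0,0],[0,0,0],[0,0,0],[0,0,0]],"grip":[0,0,0,0]}' 40; python3 -c "
from cell import env
import cv2
c=env.read_camera('side'); cv2.imwrite('pics/s4.png',c['frame'][:,:,::-1])"
```

```text
time_s: 28.98
tool_pos: [0.5446, 0.3209, 0.1518]
tool_rot: [179.9, -0.1, 82.9]
force: [-0.4, 1.2, 2.2]
grip_width: 0.0001
grasp_force: 1.0
time_s: 29.6
tool_pos: [0.5367, 0.2609, 0.1043]
tool_rot: [-180.0, 0.0, 82.9]
force: [1.2, 0.4, 1.3]
grip_width: 0.0
grasp_force: 0.6
time_s: 30.1
tool_pos: [0.5344, 0.2465, 0.0684]
tool_rot: [-180.0, -0.0, 82.9]
force: [-0.1, 0.7, 1.0]
grip_width: 0.0003
grasp_force: 0.0
```

View pics/s4.png

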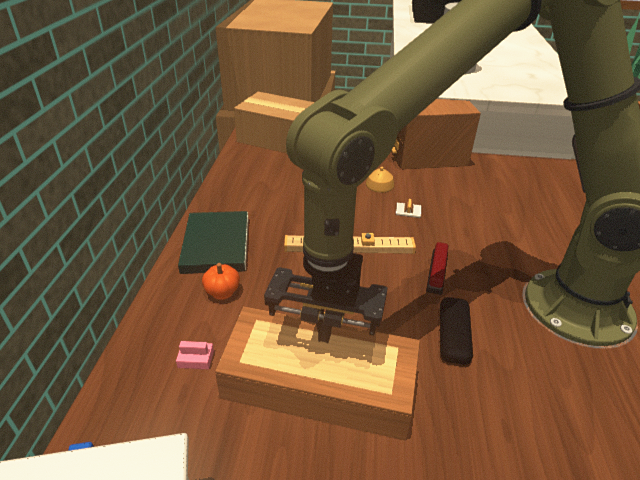

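The lid is down to just above the catch. Now pressing near its front edge.

```bash
python3 -m creep '{"translation":[[-0.15,0,-0.05],[-0.15,0,0],[0,0,0.1],[0,0,0.08],[0,0,0.05]],"turn":[[0,0,0],[0,0,0],[0,0,0],[0,0,0],[0,0,0]],"grip":[0,0,0,0,0]}' 40; python3 -m creep '{"translation":[[0,0,0.05],[0,0,0.05],[0,0,0]],"turn":[[0,0,0],[0,0,0],[0,0,0]],"grip":[0,0,0]}' 40;  python3 -m creep '{"translation":[[0,0,0.04],[0,0,0.04],[0,0,0]],"turn":[[0,0,0],[0,0,0],[0,0,0]],"grip":[0,0,0]}' 40
```

```text
time_s: 30.78
tool_pos: [0.5321, 0.2208, 0.0554]
tool_rot: [180.0, 0.2, 82.9]
force: [-3.8, -6.9, 14.6]
grip_width: 0.0003
grasp_force: 6.9
time_s: 31.15
tool_pos: [0.5321, 0.2212, 0.0486]
tool_rot: [180.0, 0.2, 82.9]
force: [-6.5, -7.1, 22.6]
grip_width: 0.0003
grasp_force: 11.2
time_s: 31.52
tool_pos: [0.5324, 0.2211, 0.0479]
tool_rot: [179.9, 0.5, 82.9]
force: [-18.7, -16.2, 61.6]
grip_width: 0.0003
grasp_force: 30.6
```

It has hit a hard stop, so the lid is probably snapped shut. I'll back off and check it.

```bash
python3 -m creep '{"translation":[[0,0,-0.15],[0,0,-0.4],[0,0,-0.6],[0,0,-0.6],[0,0,-0.3]],"turn":[[0,0,0],[0,0,0],[0,0,0],[0,0,0],[0,0,0]],"grip":[0,0,0,0,0]}' 40; python3 -m creep '{"translation":[[-0.6,0,0],[-0.6,0,0],[-0.6,0,0],[-0.6,0,0],[-0.6,0,0]],"turn":[[0,0,0.05],[0,0,0.05],[0,0,0.05],[0,0,0.05],[0,0,0.05]],"grip":[0.6,0.6,0.6,0.6,0.6]}' 40;  python3 - <<'E'
from cell import env
from h import *
c=env.read_camera("side"); P=pts(c); q=P.reshape(-1,3); d=np.array([.9925,-.1219]);n=np.array([.1219,.9925]); s=(q[:,:2]-[.5405,.2752])@d; t=(q[:,:2]-[.5405,.2752])@n
k=(abs(s)<.15)&(abs(t)<.065)&(q[:,2]>.05)&(q[:,2]<.12)
print(k.sum(),np.polyfit(t[k],q[k,2],1),np.polyfit(s[k],q[k,2],1))
c=env.read_camera("top"); P=pts(c); np.savez("top1.npz",**c)
A=P[185:340,320:378].reshape(-1,3); top=A[(A[:,2]>.016)&(A[:,2]<.026)]; r=A[(A[:,2]>.031)&(A[:,2]<.05)]
print("beam",len(top),box(top[:,:2]),"rider",len(r),box(r[:,:2]),np.median(r,0).round(4))
A=P[205:275,400:450].reshape(-1,3); b=A[(A[:,2]>.037)&(A[:,2]<.047)]; f=A[(A[:,2]>.006)&(A[:,2]<.014)]
print("blade",len(b),box(b[:,:2]),"foot",box(f[:,:2]))
H=hsv(c); m=cv2.inRange(H,(0,0,150),(179,60,255)); 
m[:, :400]=0;m[:,450:]=0;m[:205]=0;m[275:]=0; p=P[m>0]; p=p[(p[:,2]>.004)&(p[:,2]<.016)]; print("foot white",len(p),box(p[:,:2]))
cv2.imwrite("pics/t2.png",cv2.resize(c["frame"][180:340,310:510,::-1],None,fx=4,fy=3.75))
E
python3 go.py 0.5 -0.14 0.2 0
```

```text
time_s: 32.15
tool_pos: [0.5323, 0.2235, 0.2058]
tool_rot: [179.9, -0.1, 82.9]
force: [0.8, -0.5, -0.9]
grip_width: 0.0002
grasp_force: 0.0
time_s: 32.78
tool_pos: [0.4315, 0.009, 0.2031]
tool_rot: [-180.0, -0.0, 37.6]
force: [0.7, -0.6, -1.2]
grip_width: 0.0424
grasp_force: 0.0
10465 [-0.00164927  0.07804181] [-0.00068741  0.0780321 ]
beam 1445 (array([ 489.7, -132.7]), array([111.1, 362. ]), 82.6) rider 147 (array([ 396.9, -108.3]), array([ 40.3, 194.2]), 66.3) [ 0.4647 -0.136   0.036 ]
blade 80 (array([ 573.8, -334.8]), array([58.8, 10.5]), 79.9) foot (array([ 574.4, -337. ]), array([131.4, 186.8]), 89.3)
foot white 781 (array([ 574.2, -334.4]), array([ 80.4, 102.6]), 80.7)
turn first [0.0015 0.0008 0.2073] -> then transl (turned frame), units [0.878 1.82  0.04 ] pos [0.4298 0.0056 0.2032] rot [179.8   0.2  37.3] grip 0.0485 t 32.88
```

View pics/t2.png

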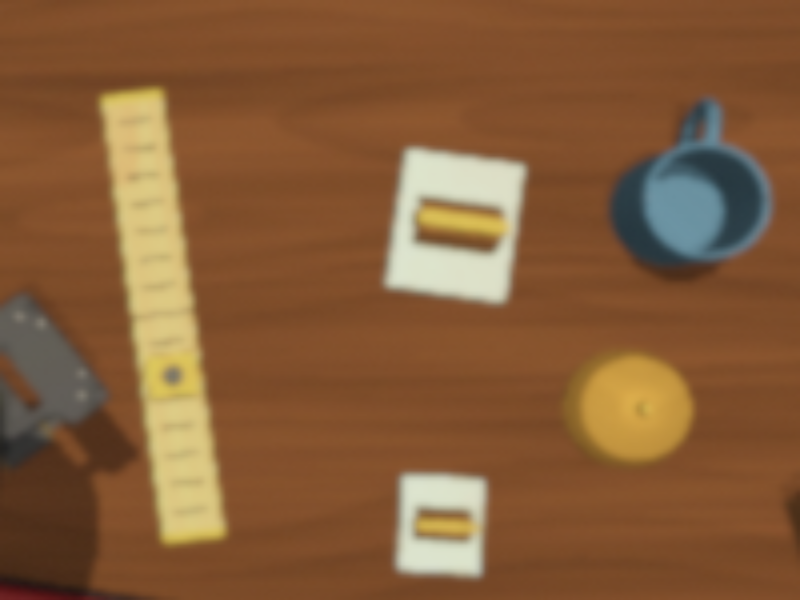

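Lid slope is about 0, so it is shut. The crop shows the beam at (165,315), its rider at (172,375) and the large fulcrum's blade at (460,222). Fitting the beam and rider now.

```bash
python3 - <<'E'
from h import *
for f in("top0.npz","top1.npz"):
    c=dict(np.load(f)); P=pts(c); H=hsv(c)
    m=cv2.inRange(H,(14,60,120),(32,200,255)); m[:,:325]=0;m[:,378:]=0;m[:190]=0;m[335:]=0
    cs,_=cv2.findContours(m,cv2.RETR_EXTERNAL,cv2.CHAIN_APPROX_NONE); k=max(cs,key=cv2.contourArea)
    mm=np.zeros_like(m); cv2.drawContours(mm,[k],-1,1,-1); p=P[mm>0]; t=p[(p[:,2]>.012)]
    (cx,cy),s,a=box(t[:,:2]); print(f,cx,cy,s,a)
    L=np.array([np.cos(np.radians(a-90)),np.sin(np.radians(a-90))]) if s[1]>s[0] else np.array([np.cos(np.radians(a)),np.sin(np.radians(a))])
    r=t[t[:,2]>.0305]; u=(t[:,:2]-np.array([cx,cy])/1000)@L; ur=(r[:,:2]-np.array([cx,cy])/1000)@L
    print(" L",L,"ends",np.percentile(u,[.3,99.7]),"rider",len(r),np.percentile(ur,[2,10,50,90,98]).round(4))
E
python3 go.py 0.42 -0.15 0.2 7; 
```

```text
top0.npz 509.7 -110.6 [320.3  95.2] 5.6
 L [0.9952274 0.0975829] ends [-0.15879103  0.15909159] rider 131 [-0.0575 -0.0552 -0.0433 -0.0314 -0.0293]
top1.npz 509.4 -109.2 [320.5  93.8] 6.5
 L [0.99357186 0.11320321] ends [-0.15902546  0.15871295] rider 140 [-0.0581 -0.0557 -0.0438 -0.0319 -0.0299]
turn first [0.0015 0.0009 0.1684] -> then transl (turned frame), units [-0.358  1.916  0.04 ] pos [0.4298 0.0056 0.2032] rot [179.8   0.2  37.3] grip 0.0485 t 32.88
```

```bash
python3 -m creep '{"translation":[[0,0,0],[0,0,0],[0,0,0],[-0.18,0.48,0],[-0.18,0.48,0]],"turn":[[0,0,0.056],[0,0,0.056],[0,0,0.056],[0,0,0],[0,0,0]],"grip":[0.65,0.65,0.65,0.65,0.65]}' 40 >/dev/null; python3 -m creep '{"translation":[[0,0.48,0],[0,0.48,0],[0,0,0],[0,0,0]],"turn":[[0,0,0],[0,0,0],[0,0,0],[0,0,0]],"grip":[0.65,0.65,0.65,0.65]}' 40;  python3 - <<'E'
from cell import env
from h import *
c=env.read_camera("wrist"); P=pts(c); H=hsv(c); cv2.imwrite("pics/w3.png",c["frame"][:,:,::-1])
m=(cv2.inRange(H,(14,50,90),(34,220,255))>0)&(c["z_map"]>0)&(P[...,2]>.014)&(P[...,2]<.045)&(abs(P[...,1]+.14)<.07)
p=P[m]; t=p[p[:,2]<.026]; (cx,cy),s,a=box(t[:,:2]); print(cx,cy,s,a,P[m].min(0),P[m].max(0))
r=p[p[:,2]>.031]; print("rider",len(r),box(r[:,:2]))
E
```

```text
time_s: 34.0
tool_pos: [0.4249, -0.1445, 0.2032]
tool_rot: [-179.9, 0.0, 7.8]
force: [-0.2, -0.4, -0.4]
grip_width: 0.0566
grasp_force: 0.0
477.2 -139.7 [250.7  40.3] 6.5 [ 0.35129351 -0.17362647  0.01622918] [ 0.60361957 -0.1059725   0.04081091]
rider 1116 (array([ 468.3, -140.7]), array([30.1, 33.9]), 7.0)
```

View pics/w3.png

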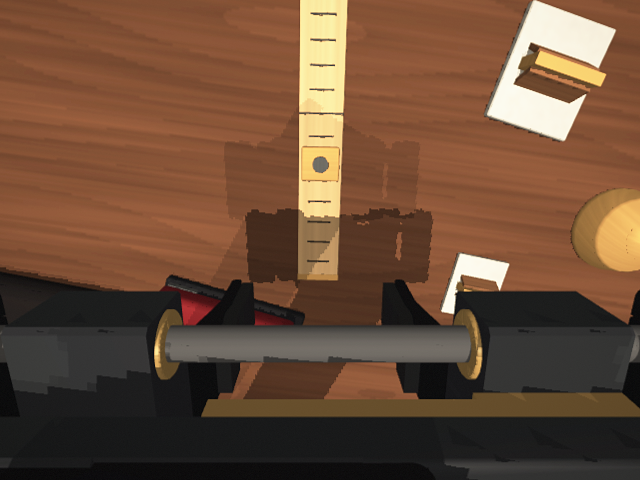

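The wrist view shows the beam along column 322 with its rider at (320,164). Next I'll descend at the estimated balance point.

```bash
python3 go.py 0.4930 -0.1379 -0.020 6.8;python3 -m creep '{"translation":[[0.42,0,0.4],[0.43,0,0.4],[0,0,0.5],[0,0,0.5],[0,0,0.4]],"turn":[[0,0,0.005],[0,0,0],[0,0,0],[0,0,0],[0,0,0]],"grip":[0.65,0.65,0.65,0.65,0.65]}' 40; python3 -m creep '{"translation":[[0,0,0.2],[0,0,0.2],[0,0,0]],"turn":[[0,0,0],[0,0,0],[0,0,0]],"grip":[0.65,0.65,0.65]}' 40; python3 go.py 0.4930 -0.1379 -0.023 6.8
```

```text
turn first [-0.0003  0.      0.0056] -> then transl (turned frame), units [0.856 0.022 2.792] pos [ 0.4248 -0.1443  0.2034] rot [-179.9    0.     7.8] grip 0.0564 t 34.05
time_s: 34.67
tool_pos: [0.4917, -0.1357, 0.0264]
tool_rot: [-180.0, 0.0, 6.9]
force: [0.0, -0.4, 0.1]
grip_width: 0.0566
grasp_force: 0.0
time_s: 35.05
tool_pos: [0.4916, -0.1371, -0.0046]
tool_rot: [-180.0, 0.0, 6.8]
force: [-0.1, 0.2, 0.5]
grip_width: 0.0567
grasp_force: 0.0
turn first [-0.0001  0.0002 -0.0001] -> then transl (turned frame), units [0.017 0.012 0.23 ] pos [ 0.4916 -0.1371 -0.0046] rot [-180.     0.     6.8] grip 0.0567 t 35.05
```

```bash
cat > ft.py <<'E'
from cell import env
import numpy as np
F=[];T=[]
for i in range(12):
    env.read_camera("top"); o=env.get_obs(); F.append(o["force"]);T.append(o["wrist_torque"])
F=np.array(F);T=np.array(T); print("F",F.mean(0).round(3),F.std(0).round(3),"T",T.mean(0).round(4),T.std(0).round(4),o["tool_pos"],o["tool_rot"],o["grip_width"])
E
python3 ft.py; python3 -m creep '{"translation":[[0.015,0.01,0.1],[0,0,0.12],[0,0,0],[0,0,0]],"turn":[[0,0,0],[0,0,0],[0,0,0],[0,0,0]],"grip":[0.65,0.65,0.65,0.65]}' 40
```

```text
F [-0.04  -0.056 -0.14 ] [0.741 0.514 0.27 ] T [ 0.0224  0.0102 -0.0044] [0.0238 0.0256 0.0253] [ 0.4918433  -0.13758509 -0.00415294] [ 1.79985430e+02 -4.51935218e-03  6.74834038e+00] 0.05604982431271748
time_s: 36.15
tool_pos: [0.4931, -0.1379, -0.0221]
tool_rot: [-180.0, 0.0, 6.8]
force: [0.4, -0.1, 0.7]
grip_width: 0.0565
grasp_force: 0.0
```

```bash
python3 -m creep '{"translation":[[0,0,0],[0,0,0],[0,0,0],[0,0,0]],"turn":[[0,0,0],[0,0,0],[0,0,0],[0,0,0]],"grip":[0.3,0.3,0.3,0.3]}' 40
```

```text
time_s: 36.65
tool_pos: [0.4932, -0.138, -0.0217]
tool_rot: [180.0, -0.0, 6.8]
force: [0.3, 0.8, 1.8]
grip_width: 0.0391
grasp_force: 40.0
```

```bash
python3 -m creep '{"translation":[[0,0,-0.2],[0,0,-0.4],[0,0,-0.4],[0,0,-0.3],[0,0,0]],"turn":[[0,0,0],[0,0,0],[0,0,0],[0,0,0],[0,0,0]],"grip":[0.3,0.3,0.3,0.3,0.3]}' 45; python3 -m creep '{"translation":[[0,0,0],[0,0,0],[0,0,0]],"turn":[[0,0,0],[0,0,0],[0,0,0]],"grip":[0.3,0.3,0.3]}' 45; python3 ft.py;  python3 ft.py;python3 - <<'E'
from cell import env
from h import *
c=env.read_camera("side"); cv2.imwrite("pics/s5.png",c["frame"][:,:,::-1]); np.savez("s5.npz",**c)
E
```

```text
time_s: 37.28
tool_pos: [0.4946, -0.1387, 0.0842]
tool_rot: [179.8, -0.2, 6.7]
force: [0.6, -0.8, -2.9]
grip_width: 0.0398
grasp_force: 45.0
time_s: 37.65
tool_pos: [0.4925, -0.1378, 0.0813]
tool_rot: [-179.9, 0.1, 6.8]
force: [0.5, -0.1, -3.5]
grip_width: 0.0394
grasp_force: 45.0
F [-0.101 -0.099 -3.162] [0.433 0.58  0.43 ] T [0.0102 0.0148 0.0071] [0.0309 0.0407 0.0274] [ 0.49312517 -0.13811257  0.08217503] [ 1.79990747e+02 -2.48778390e-03  6.75893292e+00] 0.03966581111075887
F [-0.067  0.085 -3.068] [0.576 0.357 0.537] T [ 0.0123  0.0216 -0.0022] [0.0293 0.0252 0.0224] [ 0.49311728 -0.13810608  0.0821631 ] [ 1.79994387e+02 -8.19948106e-04  6.75752971e+00] 0.0393629911215806
```

View pics/s5.png

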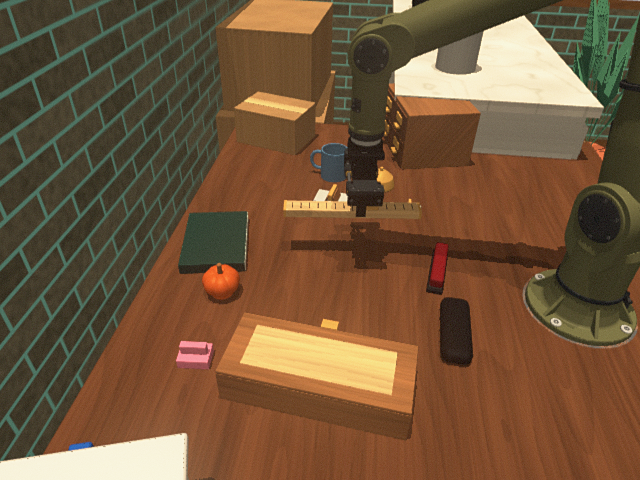

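```bash
python3 - <<'E'
from cell import env
from h import *
c=env.read_camera("wrist"); P=pts(c); H=hsv(c)
R=(abs(P[...,0]-.574)<.045)&(abs(P[...,1]+.335)<.045)&(c["z_map"]>0)
b=P[R&(P[...,2]>.036)&(P[...,2]<.046)]; print("blade",len(b),box(b[:,:2]) if len(b)>5 else 0, np.median(b,0) if len(b) else 0)
m=(cv2.inRange(H,(0,0,130),(179,70,255))>0)&(abs(P[...,0]-.574)<.08)&(abs(P[...,1]+.335)<.07)&(abs(P[...,2]-.01)<.005)
p=P[m]; print("foot",len(p),box(p[:,:2]) if len(p)>5 else 0)
E
python3 go.py 0.5728 -0.3346 0.07 -9.5
```

```text
blade 413 (array([ 577.5, -311.1]), array([14.4, 10.1]), 80.6) [ 0.57718897 -0.30889594  0.0392508 ]
foot 8133 (array([ 574.2, -330.9]), array([ 74.2, 100.4]), 81.1)
turn first [ 0.     -0.      0.0903] -> then transl (turned frame), units [1.388 2.258 0.152] pos [ 0.4931 -0.1381  0.0822] rot [180.    0.    6.8] grip 0.0391 t 38.95
```

```bash
python3 -m creep '{"translation":[[0,0,-0.2],[0,0,0],[0.347,0.565,0],[0.347,0.565,0],[0.347,0.565,0]],"turn":[[0,0,0.045],[0,0,0.045],[0,0,0],[0,0,0],[0,0,0]],"grip":[0.3,0.3,0.3,0.3,0.3]}' 45; python3 -m creep '{"translation":[[0.347,0.565,0],[0,0,0],[0,0,0],[0,0,0]],"turn":[[0,0,0],[0,0,0],[0,0,0],[0,0,0]],"grip":[0.3,0.3,0.3,0.3]}' 45; python3 go.py 0.5727 -0.3346 0.03 -9.4; python3 - <<'E'
from cell import env
from h import *
c=env.read_camera("wrist"); P=pts(c); H=hsv(c)
r=P[(abs(P[...,2]-.136-.0)<.03)&(c["z_map"]>0)&(cv2.inRange(H,(14,50,60),(34,255,255))>0)]
print(len(r),r.min(0),r.max(0),np.median(r,0))
c=env.read_camera("side"); cv2.imwrite("pics/s6.png",cv2.resize(c["frame"][130:280,220:440,::-1],None,fx=3.6,fy=3.6))
E
```

```text
time_s: 39.58
tool_pos: [0.5535, -0.2873, 0.0981]
tool_rot: [180.0, -0.0, -9.5]
force: [1.4, 0.1, -2.2]
grip_width: 0.0392
grasp_force: 45.0
time_s: 40.08
tool_pos: [0.5731, -0.3329, 0.0983]
tool_rot: [-180.0, 0.0, -9.3]
force: [0.0, 0.5, -3.9]
grip_width: 0.0396
grasp_force: 45.0
turn first [-0.0001  0.0001  0.0005] -> then transl (turned frame), units [-0.002  0.022  0.853] pos [ 0.5731 -0.3329  0.0983] rot [-180.     0.    -9.3] grip 0.0396 t 40.08
36055 [ 0.52987035 -0.37215857  0.12756806] [ 0.6921498  -0.30715442  0.16032881] [ 0.63472437 -0.3426675   0.1395077 ]
```

View pics/s6.png

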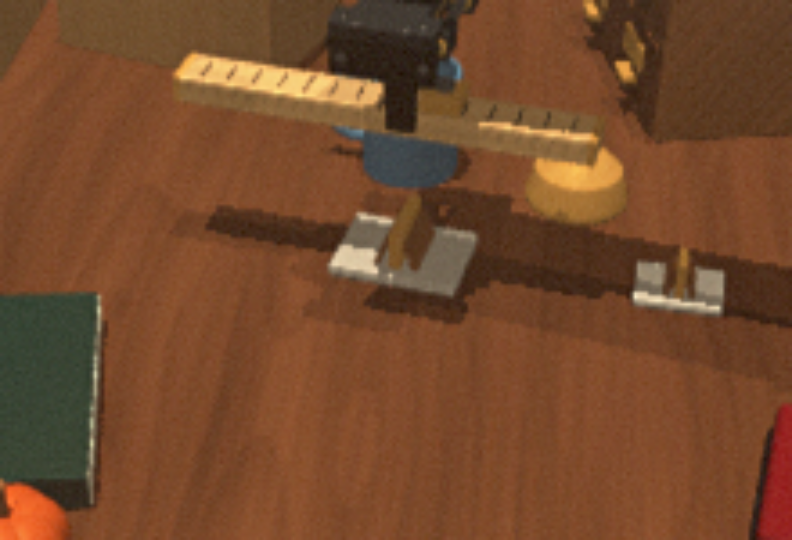

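The beam is held over the big fulcrum, which shows at (405,245) in the crop. Lowering onto the blade.

```bash
python3 -m creep '{"translation":[[0,0.02,0.3],[0,0,0.3],[0,0,0.25],[0,0,0.08],[0,0,0]],"turn":[[0,0,0],[0,0,0],[0,0,0],[0,0,0],[0,0,0]],"grip":[0.3,0.3,0.3,0.3,0.3]}' 45; python3 -m creep '{"translation":[[0,0,0.03],[0,0,0.02],[0,0,0],[0,0,0]],"turn":[[0,0,0],[0,0,0],[0,0,0],[0,0,0]],"grip":[0.3,0.3,0.3,0.3]}' 45; python3 go.py 0.5727 -0.3346 0.018 -9.4
```

```text
time_s: 40.8
tool_pos: [0.5728, -0.3361, 0.0238]
tool_rot: [-180.0, 0.0, -9.4]
force: [-0.7, 0.4, -3.4]
grip_width: 0.0398
grasp_force: 45.0
time_s: 41.3
tool_pos: [0.5728, -0.3363, 0.0199]
tool_rot: [180.0, -0.0, -9.4]
force: [1.2, 0.7, -3.4]
grip_width: 0.0396
grasp_force: 45.0
turn first [ 0.0001 -0.0001 -0.0002] -> then transl (turned frame), units [-0.005 -0.021  0.024] pos [ 0.5728 -0.3363  0.0199] rot [180.   -0.   -9.4] grip 0.0396 t 41.3
```

```bash
for i in 1; do python3 -m creep '{"translation":[[0,0,0.02],[0,0,0],[0,0,0]],"turn":[[0,0,0],[0,0,0],[0,0,0]],"grip":[0.3,0.3,0.3]}' 45 | grep -E "force|pos"; python3 -m creep '{"translation":[[0,0,0.015],[0,0,0],[0,0,0]],"turn":[[0,0,0],[0,0,0],[0,0,0]],"grip":[0.3,0.3,0.3]}' 45| grep -E "force|pos"; done
```

```text
tool_pos: [0.5729, -0.3364, 0.0184]
force: [0.3, -0.6, -1.3]
grasp_force: 45.0
tool_pos: [0.5729, -0.3364, 0.0184]
force: [-3.2, 1.1, 5.3]
grasp_force: 45.0
```

In contact with the blade. I'll ease off and release gently.

```bash
python3 -m creep '{"translation":[[0,0,-0.012],[0,0,0],[0,0,0]],"turn":[[0,0,0],[0,0,0],[0,0,0]],"grip":[0.3,0.3,0.3]}' 5| grep -E "force|pos"; python3 -m creep '{"translation":[[0,0,0],[0,0,0],[0,0,0],[0,0,0],[0,0,0]],"turn":[[0,0,0],[0,0,0],[0,0,0],[0,0,0],[0,0,0]],"grip":[0.46,0.48,0.5,0.52,0.54]}' 5; python3 - <<'E'
from cell import env
from h import *
c=env.read_camera("side"); P=pts(c); H=hsv(c)
m=(cv2.inRange(H,(14,50,60),(34,255,255))>0)&(c["z_map"]>0)&(abs(P[...,0]-.59)<.18)&(abs(P[...,1]+.335)<.05)&(P[...,2]>.045)&(P[...,2]<.075)
p=P[m]; print(len(p),np.polyfit(p[:,0],p[:,2],1))
cv2.imwrite("pics/s7.png",cv2.resize(c["frame"][130:280,220:440,::-1],None,fx=3.6,fy=3.6))
E
```

```text
tool_pos: [0.573, -0.3363, 0.0184]
force: [-1.4, 0.5, 3.3]
grasp_force: 5.0
time_s: 43.05
tool_pos: [0.5727, -0.3362, 0.0177]
tool_rot: [-180.0, 0.0, -9.4]
force: [0.4, 0.5, -0.1]
grip_width: 0.0459
grasp_force: 0.0
1244 [-0.00230106  0.05896518]
```

View pics/s7.png

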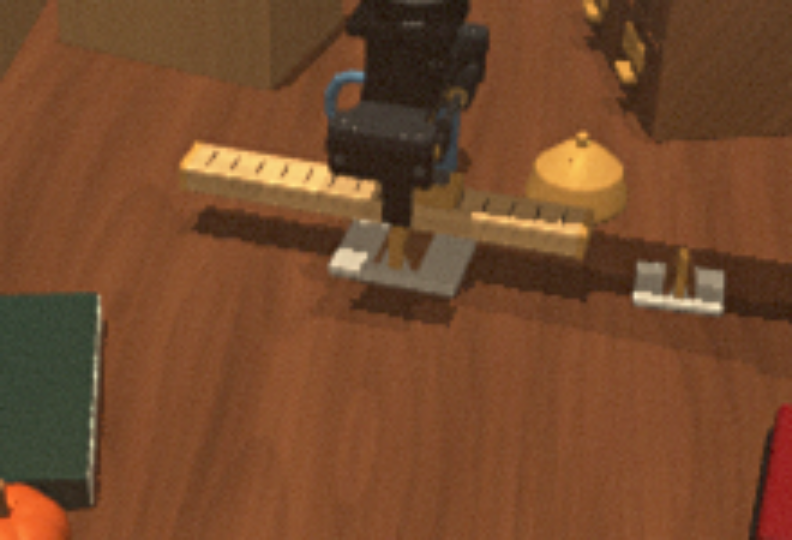

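The beam lies level (slope -0.002), with the fingers clear of it. Retreating upward.

```bash
python3 -m creep '{"translation":[[0,0,0],[0,0,-0.05],[0,0,-0.1],[0,0,-0.3],[0,0,-0.5]],"turn":[[0,0,0],[0,0,0],[0,0,0],[0,0,0],[0,0,0]],"grip":[0.6,0.6,0.6,0.6,0.6]}' ; python3 -m creep '{"translation":[[0,0,-0.6],[0,0,-0.5],[0,0,0],[0,0,0],[0,0,0]],"turn":[[0,0,0],[0,0,0],[0,0,0],[0,0,0],[0,0,0]],"grip":[0.6,0.6,0.6,0.6,0.6]}'>/dev/null; python3 - <<'E'
from cell import env
from h import *
for i in range(2):
    c=env.read_camera("side"); P=pts(c); H=hsv(c)
    m=(cv2.inRange(H,(14,50,60),(34,255,255))>0)&(c["z_map"]>0)&(abs(P[...,0]-.57)<.18)&(abs(P[...,1]+.335)<.05)&(P[...,2]>.02)&(P[...,2]<.078)
    p=P[m]; print(len(p),np.polyfit(p[:,0],p[:,2],1)); [env.read_camera("top") for _ in range(6)]
k=(abs(P[...,2]-.078)<.02); d=np.array([.9925,-.1219]);n=np.array([.1219,.9925]); s=(P[...,:2]-[.5405,.2752])@d; t=(P[...,:2]-[.5405,.2752])@n
k&=(abs(s)<.15)&(abs(t)<.065); print("lid",np.polyfit(t[k],P[k][:,2],1))
cv2.imwrite("pics/s8.png",c["frame"][:,:,::-1])
E
```

```text
time_s: 43.72
tool_pos: [0.5718, -0.3358, 0.0939]
tool_rot: [-179.9, 0.1, -9.4]
force: [0.8, -0.2, -0.9]
grip_width: 0.0521
grasp_force: 0.0
1629 [-0.00168865  0.05638361]
1629 [-0.00287722  0.05720156]
lid [-0.00121544  0.07803606]
```

View pics/s8.png

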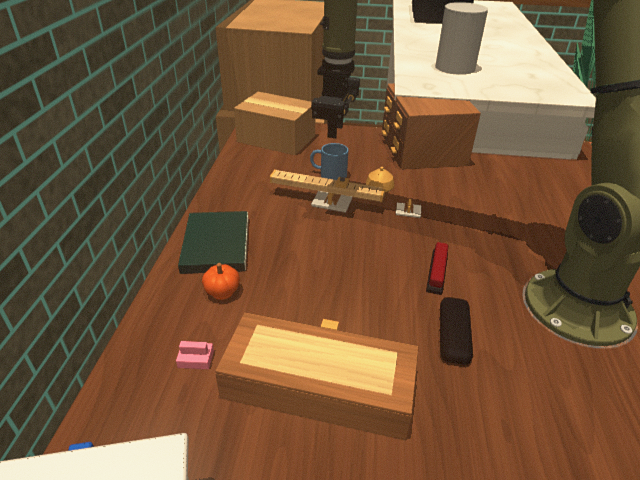

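The beam at (330,187) balances level on the fulcrum, the lid is shut, the bystanders are undisturbed and the gripper is clear. Handing in.

```bash
python3 -c "
from cell import env
print(env.sign_off())"
```

```text
the job is handed in; nothing more can be done
None
```

I handed the job in: the red, blue and yellow loads are in the case with the lid shut (there was no green one), the beam lies level on the large fulcrum, and the pumpkin, mug and bell were left alone; no verdict came back.

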